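# Put the washed espresso tools back on the tamping station in working order

### The job

The washed espresso tools stand in a row on the low steel wire rack; put them back on the dark wooden tamping station in front of it, in working order. Seat the filter basket fully down in the portafilter and the dosing ring on top of it with its spigot in the basket's mouth; stand the leveller upright on the floor of the well next to the portafilter and the tamper upright on the floor of the well at the far end. Leave the two espresso cups beside the station where they stand.

Things in the scene. Friction and masses are not known exactly. Their poses are not given: they have to be found in the camera images.
- basket_rim (a point): The filter basket: hollow polished-steel cup, open at the top, fine-holed floor. Rim 63 mm across, 4 mm thick; body below it 51 mm, tapering to 45 mm at the foot; 26 mm tall, mouth 47 mm wide. The point is the centre of the rim, 24 mm above the foot (seated: 2 mm above the portafilter's mouth point). Grip across the rim from above, any yaw (round). z is its axis, up.
- dosing_ring_grip (a point): The dosing ring: open copper-coloured collar, 66 mm across, 34 mm tall. Its lowest 8 mm is a spigot, 43 mm tapering to 39 mm, that drops inside the basket's mouth; the shoulder above it rests on the basket's rim (point then 18 mm above the portafilter's mouth point). The point is on the axis, 22 mm above the foot, where to grip it across the outside, any yaw. z is its axis, up.
- leveller_grip (a point): The leveller (coffee distributor): a solid puck with a knurled brass-coloured upper part 58 mm across and 26 mm tall with a round black inlay on top, above a 53 mm steel foot; 42 mm tall overall. The point is on the axis, 31 mm above its foot, the height to grip across the brass part, any yaw (round). z is its axis, up.
- tamper_grip (a point): The tamper: round steel foot 54 mm across and 22 mm tall, with a brown wooden knob handle, at most 34 mm across, above it; 81 mm tall overall. The point is on the axis at the handle, 55 mm above its foot. Any yaw (round). z is its axis, up. On the rack the four tools stand 70 to 80 mm apart, centre to centre, so fingers fit best closing across the row, not along it.
- portafilter_mouth (a point): The portafilter: round steel head, 60 mm outside, black handle reaching 156 mm to its own -x (robot's side), fixed upright on a 92 x 92 x 16 mm dark wood block at one end (left or right, it varies) of the station. Point: centre of its mouth, level with its edge, 52 mm above the worktop. Bore 55 mm wide, 34 deep: the basket's rim comes to rest on the edge. Ears and handle neck lie below 36 mm.
- middle_well_floor (a point): The station's middle block, 92 x 92 x 16 mm dark wood, next to the portafilter's block, with a round brass-ringed well 66 mm wide and 8 mm deep. The point is the centre of the well's flat floor, 8 mm above the worktop. x points away from the robot across the counter, y leftward along the row of blocks. It does not move.
- end_well_floor (a point): The station's other end block, at the end away from the portafilter; same block and same well as the middle one. The point is the centre of the well's flat floor, 8 mm above the worktop. It does not move. Beyond the rack a black wall cabinet hangs 0.47 m above the worktop, its front about 90 mm behind the tools' row: keep the wrist low and forward there.
- espresso_cup1: Bystander: pale espresso cup, 64 mm across (91 mm over its handle), 50 mm tall, standing loose to the right of the station; origin at its underside.
- espresso_cup2: Bystander: dark espresso cup, 64 mm across (87 mm over its handle), 50 mm tall, standing loose beside the pale one; origin at its underside.
There are look-alikes about, which are no part of the job. Of the things like the part that bears leveller_grip, leave any that is blue; of the rest the larger one is meant.

How it is judged (in metres and radians):
On the way, in this order (a step that is already met when the one before it is completed fails the run):
1. the filter basket sits fully down in the portafilter (horizontal distance between basket_rim and portafilter_mouth below 0.005 m and z of basket_rim in the frame of portafilter_mouth between -0.001 and 0.005 m and angle between basket_rim's own z axis and vertical below 0.08 rad), for 0.2 s.
2. the dosing ring sits on the basket (horizontal distance between dosing_ring_grip and portafilter_mouth below 0.006 m and z of dosing_ring_grip in the frame of portafilter_mouth between 0.015 and 0.021 m and angle between dosing_ring_grip's own z axis and vertical below 0.08 rad), for 0.2 s.
At the end, for the whole second after the job is handed in: Basket's rim rests on the portafilter's edge (within 5 mm) and the dosing ring on it (6 mm); leveller stands on the floor of the well next to the portafilter, tamper on that of the far well (10 mm off centre at most); heights within 3 mm, all upright within 0.08 rad (all of step 1 and all of step 2 and horizontal distance between leveller_grip and middle_well_floor below 0.01 m and z of leveller_grip in the frame of middle_well_floor between 0.028 and 0.034 m and angle between each of leveller_grip, tamper_grip's own z axis and vertical below 0.08 rad and horizontal distance between tamper_grip and end_well_floor below 0.01 m and z of tamper_grip in the frame of end_well_floor between 0.052 and 0.058 m); the robot touches nothing.
It fails at once if an espresso cup was moved by more than 20 mm (distance of any of espresso_cup1, espresso_cup2 from where it was at the start of the episode above 0.02 m).
It also fails if it takes over 88 s, if anything falls off the work surface, if the arm or the gripper's body presses on something with over 40 N, if the wrist force passes 120 N, or if a joint passes its speed limit or range.

### The arm

A 7-joint arm with a two-finger parallel gripper is mounted at the origin on a cart in front of the work surface, level with it; the furniture and walls round the work are solid. World frame = base frame: x ahead of the robot, y to its left, z up, the work surface at z = 0. Lengths are in mm, angles in rad, forces in N, time in s.
With the tool pointing down it reaches from about 400 to 750 mm from the base axis. Payload 19.5 kg.
Tool frame: the origin (TCP) lies on the centre line of the jaws, within the pads' length; the fingertips stand tip_extent ahead of it and the grasp point (between the pads) lies 11 mm behind it (tip_extent is the distance from the TCP to the fingertips, in mm); z points along the fingers, y is the line along which they close (so a half turn about z gives the same grasp; the last joint's range is limited). The gripper opens to 85 mm and grips with 20 to 120 N. Pads are 22 mm wide; open, the fingers measure 114 mm over their backs; the gripper's body (76 mm by 85 mm) begins 54 mm behind the grasp point. The pads swing forward as they close: fully open they stand 13 mm farther back than shut.
Start: joints at [-1.184, 0.707, -0.028, 1.485, 0.022, 0.951, -0.075], TCP at [239.058, 522.922, 239.268] pointing down, gripper open.
Joint ranges: [-2.71, 2.71], [-0.32, 2.16], [-1.57, 1.52], [0, 2.45], [-1.46, 4.6], [0, 2.02], [-2.83, 2.83]. Speed limits (rad/s): [1.89, 1.89, 2.57, 2.57, 3.01, 3.01, 3.01].

### API

Orientations are given as a unit quaternion [w, x, y, z].
In Python, from plant import * gives the robot as it stands.
- The arm moves only by the tool drive_tool, never from a script. Its arguments are lists of equal length, an entry for each row: "hand": the finger opening in cm, from 0 to 8.54; "offset": the shift along the tool's x, y, z in cm, a list of three; "rot": the turn, a rotation vector about the tool's x, y, z in degrees, a list of three. In form: {"hand": [hand, ...], "offset": [[dx, dy, dz], ...], "rot": [[wx, wy, wz], ...]}. A call has exactly 5 rows; each row shifts and turns the commanded pose from where the row before left it, along the tool's axes as they then stand; what a row does not reach is not made up. A row lasts 1/12 s, in which the tool goes at most 41.7 mm and 7.16 degrees, less where a joint would pass 70% of its speed; a pose out of reach is approached as far as the arm can. A call is refused whole if a number of a shift passes 4.17 or a number of a turn 7.16, either way. A call with a gripper value outside its range is refused whole. The fingers move at their own pace and stop on an object; "force" is the grip in N (left out, the last holds). Time passes only in rows, so rows that do not move let the fingers close, or fill a call up. It gives the time, the measured TCP pose, the force, the opening and the grip force at its end, in the units of the state.
- observe(): the state, without advancing time (a new reading comes with each control period).
- capture(name): name is "scene" or "top"; returns a dict with "image" (384x512x3 uint8, blue, green, red), "fx", "fy", "cx", "cy" (pixels), "R" (3x3) and "t" (3): a world point X has camera coordinates R X + t. Camera axes: x right, y down, z forward; pixel columns grow to the right and rows downward; lengths in mm; the calibration is good to about 2 mm. A picture is of the moment at which its call begins. There is no depth.
- sign_off(): hands the job in; it is judged then, once.
Trained networks look in a picture, given as the dict that the camera call returned (one of the last four; its "shot" number tells which), for a name from the list of things; names that differ only in an ending like _2 or _b are one class to them, and where a whole thing is asked for, a point or a joint stands for the part that bears it (a point fixed in the world has none). Each returns a list of dicts, best first, with "confidence" (0 to 1); they miss things now and then, are a little off and sometimes report something else, mostly with a low value. They report only what shows in the picture. A call takes as long as a camera call. They do not tell look-alikes from the thing itself.
- look_for(picture, target): "extent" ([left, top, width, height] in pixels, round what is visible of it).
- masks_of(picture, target): "pixels" (384x512 bool, what is visible of it) and "extent" ([left, top, width, height] in pixels, round what is visible of it).
The state is a dict: "clock": time; "joint_positions": joint angles; "dq": joint speeds; "tau": joint torques, N m; "eef_pos": TCP position; "orientation": TCP orientation; "force": force on the tool from outside, world axes, zero at the start; "ft_torque": the same for the moment, N m; "width": finger opening in mm; "grasp_force": force on a finger pad.
Only numpy, scipy, OpenCV 4.12 (cv2) and the standard library are available. Lean on these libraries where they do the work, as an engineer would, in place of code of your own. Each camera call takes 0.05 s, during which the arm holds its last target. There are 200 camera calls.

## Working session

There is one attempt and no reset: what is moved stays moved. The work goes in short steps, Python scripts to look and compute and a tool call to move; the robot and the scene stay as the last step left them, time stands still between calls to the robot, and variables do not carry over. Pictures are saved under pics/ and viewed, at most 14 in all, crops included, and the job is handed in when it is done.

Besides the shell and the picture viewer there is one more tool, called after ">>>" as name(argument=value, ...) on one line, values as JSON. drive_tool: Moves the arm, as the interface text tells. Its arguments: {"type":"object","properties":{"hand":{"type":"array","items":{"type":"number"}},"offset":{"type":"array","items":{"type":"array","items":{"type":"number"}}},"rot":{"type":"array","items":{"type":"array","items":{"type":"number"}}},"force":{"type":"number"}},"required":["hand","offset","rot"]}

```bash
ls; mkdir -p pics
python3 - <<'E'
from plant import *
import cv2
print(observe())
for n in("scene","top"):
    p=capture(n); cv2.imwrite(f"pics/{n}0.png",p["image"]); print(n,p["fx"],p["fy"],p["cx"],p["cy"],p["R"],p["t"],p["shot"])
    for t in["basket_rim","dosing_ring_grip","leveller_grip","tamper_grip","portafilter_mouth","middle_well_floor","end_well_floor","espresso_cup1","espresso_cup2"]:
        try: print(t,[( [round(float(v)) for v in d["extent"]],round(d["confidence"],2)) for d in look_for(p,t)])
        except Exception as e: print(t,e)
E
```

```text
pics
{'clock': 0.0, 'joint_positions': array([-1.18370907,  0.70709551, -0.02763343,  1.48500537,  0.02202475,
        0.95093007, -0.07550796]), 'dq': array([-2.64888592e-05,  1.24382261e-03, -8.22925488e-04, -1.01671413e-03,
        4.69413646e-05,  3.55406929e-04,  4.65349030e-05]), 'tau': array([ 2.03520071e-04, -8.83215952e+01,  1.23496190e+00, -2.36157364e+01,
        1.70533854e-02,  6.57502591e-03, -2.47451408e-05]), 'eef_pos': array([238.95495855, 522.70166547, 238.83012424]), 'orientation': array([-9.73277597e-05,  2.12745590e-01,  9.77107462e-01, -5.59129524e-04]), 'force': array([ 0.02933296, -0.50270677,  0.08154313]), 'ft_torque': array([-0.03035206,  0.01161887,  0.0430961 ]), 'grasp_force': 0.0, 'width': 85.34349226758253}
scene 367.22173089886314 367.22173089886314 251.94540779335176 185.9901053791724 [[-0.78518724 -0.61925501 -0.00205651]
 [-0.35693438  0.45528537 -0.81566727]
 [ 0.50604234 -0.63971749 -0.57851766]] [422.03404894 124.72451251 826.99071537] 1
basket_rim []
dosing_ring_grip [([175, 207, 27, 28], 0.82), ([239, 173, 79, 30], 0.26)]
leveller_grip [([196,
[... 469 characters left out ...]
91556087942664 191.23293996208736 [[-0.06677882 -0.99775282 -0.00546841]
 [-0.97465349  0.06640369 -0.21363782]
 [ 0.21352086 -0.00893667 -0.97689763]] [218.98455046 413.05055872 978.97778869] 2
basket_rim [([232, 144, 21, 22], 0.68), ([193, 209, 43, 38], 0.43)]
dosing_ring_grip [([190, 175, 20, 22], 0.65)]
leveller_grip [([164, 182, 23, 26], 0.95), ([157, 236, 14, 13], 0.6), ([159, 262, 15, 17], 0.57)]
tamper_grip [([217, 159, 19, 24], 0.7)]
portafilter_mouth [([252, 172, 55, 68], 0.92)]
middle_well_floor []
end_well_floor [([190, 207, 46, 42], 0.91)]
espresso_cup1 [([300, 118, 31, 22], 0.95), ([317, 141, 30, 21], 0.74)]
espresso_cup2 [([300, 118, 31, 22], 0.95), ([317, 141, 30, 21], 0.74)]
```

Run:
```python
import cv2
a=cv2.imread("pics/scene0.png")[120:350,130:350]; b=cv2.imread("pics/top0.png")[100:290,130:370]
cv2.imwrite("pics/s1.png",cv2.resize(a,None,fx=2.6,fy=2.6,interpolation=3))
cv2.imwrite("pics/t1.png",cv2.resize(b,None,fx=3.1,fy=3.1,interpolation=3))
```

```text
(no output)
```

View pics/s1.png

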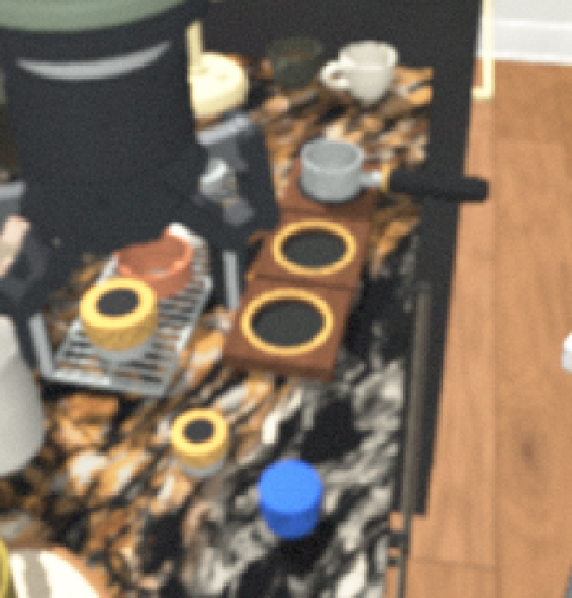

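View pics/t1.png

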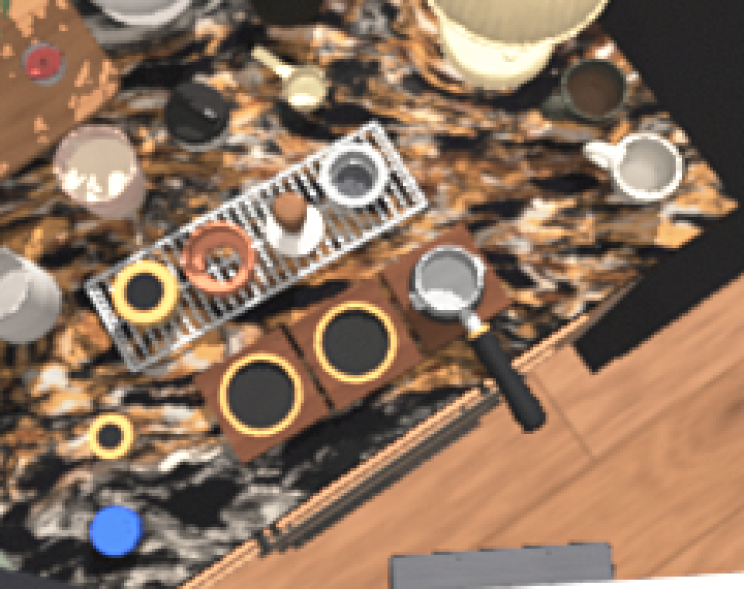

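The rack row in the top view holds, left to right, the leveller (177,193), the ring (201,183), the tamper (224,172) and the basket (244,156). The station has the end well at (214,227), the middle well at (244,210) and the portafilter mouth at (274,191). Things that could pass for the leveller are the brass one on the rack (177,193), the small brass one (165,241) and the blue one (167,271). I choose the larger brass one on the rack. In the scene view the arm hides the tamper and basket.

```bash
cat > h.py <<'E'
import numpy as np, cv2, plant
from scipy.spatial.transform import Rotation as Ro
def ray(p,uv):
    R=np.array(p["R"]);t=np.array(p["t"]);d=R.T@np.array([(uv[0]-p["cx"])/p["fx"],(uv[1]-p["cy"])/p["fy"],1.]);return -R.T@t,d
def atz(p,uv,z):
    c,d=ray(p,uv);return c+d*(z-c[2])/d[2]
def tri(p,a,q,b):
    c,d=ray(p,a);e,f=ray(q,b);s=np.linalg.lstsq(np.c_[d,-f],e-c,rcond=None)[0]
    A=c+s[0]*d;B=e+s[1]*f;return (A+B)/2,np.linalg.norm(A-B)
def proj(p,X):
    x=np.array(p["R"])@X+np.array(p["t"]);return np.array([p["fx"]*x[0]/x[2]+p["cx"],p["fy"]*x[1]/x[2]+p["cy"]])
def pose():
    s=plant.observe();q=s["orientation"];return s,Ro.from_quat([q[1],q[2],q[3],q[0]]).as_matrix()
E
python3 - <<'E'
from h import *
np.set_printoptions(precision=1,suppress=True)
s=plant.capture("scene");t=plant.capture("top")
print("cams",ray(s,(0,0))[0],ray(t,(0,0))[0]); print(pose()[1])
T=dict(lev=(177,193.5),ring=(201,183),tam=(224.5,169),bas=(244,156),endw=(214,227),mid=(244.5,210),pf=(274.5,191))
S=dict(lev=(175.4,235.4),endw=(240.4,243.8),mid=(250.8,215.8),pf=(257.7,180))
Z=dict(lev=60,ring=55,tam=95,bas=45,endw=16,mid=16,pf=52)
for k in T: print(k,atz(t,T[k],Z[k]), tri(t,T[k],s,S[k]) if k in S else "")
for k,(x,y) in dict(c1=(338.5,154),c2=(322,129)).items(): print(k,atz(t,(x,y),50))
E
```

```text
cams [-42.6 733.6 581. ] [ 208.2  199.8 1045.8]
[[-0.9  0.4 -0. ]
 [ 0.4  0.9 -0. ]
 [-0.  -0.  -1. ]]
lev [430.6 387.3  60. ] (array([432.7, 389. ,  54.1]), np.float64(1.885296311422654))
ring [457.2 320.3  55. ] 
tam [481.8 250.3  95. ] 
bas [531.1 195.   45. ] 
endw [336.2 293.3  16. ] (array([337. , 293.8,  14.7]), np.float64(1.394508320200729))
mid [379.  203.8  16. ] (array([379.8, 204. ,  12.8]), np.float64(0.49726810869878685))
pf [421.  116.6  52. ] (array([423. , 117.7,  51.7]), np.float64(4.497626710170017))
c1 [517. -75.  50.]
c2 [595.8 -36.4  50. ]
```

```bash
cat >> h.py <<'E'
def plan(P,ydeg,n,P0=None,a0=None):
    "rows from the pose to TCP P pointing down with tool y at world yaw ydeg"
    s,R=pose(); P0=s["eef_pos"] if P0 is None else np.array(P0,float); P=np.array(P,float)
    print("z tilt",R[:,2].round(4))
    a=np.degrees(np.arctan2(R[1,1],R[0,1])) if a0 is None else a0
    da=(ydeg-a+90)%180-90; d=(P-P0)/n
    out=[]
    for i in range(n):
        b=np.radians(a+da*i/n); y=np.array([np.cos(b),np.sin(b),0]); x=np.array([-y[1],y[0],0])*1.0
        x=np.cross(y,[0,0,-1])
        out.append([round(float(v)/10,2) for v in (d@x,d@y,-d[2])])
    print("at",P0.round(1),"yaw",round(a,2),"rotz/row",round(-da/n,2)); print(out)
E
python3 - <<'E'
from h import *
print([k for k in dir(plant) if not k.startswith("__")]); print(getattr(plant,"tip_extent",None))
plan((440,60,240),27.4,15)
E
```

```text
['IKError', 'capture', 'look_for', 'masks_of', 'observe', 'sign_off', 'tip_extent']
8.0
z tilt [-0.e+00 -2.e-04 -1.e+00]
at [239.1 522.9 239.3] yaw 65.43 rotz/row 2.54
[[-2.5, -2.25, -0.0], [-2.6, -2.14, -0.0], [-2.69, -2.02, -0.0], [-2.78, -1.9, -0.0], [-2.86, -1.77, -0.0], [-2.93, -1.65, -0.0], [-3.0, -1.51, -0.0], [-3.07, -1.38, -0.0], [-3.13, -1.24, -0.0], [-3.18, -1.1, -0.0], [-3.22, -0.96, -0.0], [-3.26, -0.82, -0.0], [-3.3, -0.67, -0.0], [-3.32, -0.53, -0.0], [-3.34, -0.38, -0.0]]
```

>>> drive_tool(hand=[8.5, 8.5, 8.5, 8.5, 8.5], offset=[[-2.5, -2.25, 0], [-2.6, -2.1, 0], [-2.7, -2.0, 0], [-2.8, -1.9, 0], [-2.85, -1.75, 0]], rot=[[0, 0, 2.54], [0, 0, 2.54], [0, 0, 2.54], [0, 0, 2.54], [0, 0, 2.54]])

```text
clock: 1.52
eef_pos: [307.0, 367.6, 239.4]
orientation: [0.0, 0.321, 0.947, 0.0]
force: [1.3, 1.5, -0.4]
width: 85.1
grasp_force: 0.0
```

>>> drive_tool(hand=[8.5, 8.5, 8.5, 8.5, 8.5], offset=[[-2.9, -1.65, 0], [-3.0, -1.5, 0], [-3.1, -1.4, 0], [-3.1, -1.25, 0], [-3.2, -1.1, 0]], rot=[[0, 0, 2.54], [0, 0, 2.54], [0, 0, 2.54], [0, 0, 2.54], [0, 0, 2.54]])

```text
clock: 1.93
eef_pos: [373.6, 213.3, 239.4]
orientation: [0.0, 0.423, 0.906, 0.0]
force: [1.1, 0.1, -0.1]
width: 84.9
grasp_force: 0.0
```

>>> drive_tool(hand=[8.5, 8.5, 8.5, 8.5, 8.5], offset=[[-3.2, -0.95, 0], [-3.25, -0.8, 0], [-3.3, -0.7, 0], [-3.3, -0.5, 0], [-3.3, -0.4, 0]], rot=[[0, 0, 2.54], [0, 0, 2.54], [0, 0, 2.54], [0, 0, 2.54], [0, 0, 2.54]])

```text
clock: 2.35
eef_pos: [440.2, 59.7, 239.5]
orientation: [0.0, 0.521, 0.854, 0.0]
force: [0.4, -0.0, -0.1]
width: 85.0
grasp_force: 0.0
```

Run:
```python
from h import *
np.set_printoptions(precision=1,suppress=True)
s,R=pose();print(s["clock"],s["eef_pos"],R[:,1])
P={}
for n in("scene","top"):
    p=plant.capture(n); cv2.imwrite(f"pics/{n}2.png",p["image"])
    for t in["basket_rim","dosing_ring_grip","leveller_grip","tamper_grip"]:
        for d in plant.masks_of(p,t):
            m=d["pixels"].astype(np.uint8);c=max(cv2.findContours(m,0,1)[0],key=cv2.contourArea)
            print(n,t,round(d["confidence"],2),np.round(d["extent"],1),cv2.moments(m,True)["m00"], np.argwhere(m).mean(0)[::-1])
a=cv2.imread("pics/scene2.png")[150:280,140:360]; b=cv2.imread("pics/top2.png")[130:260,150:310]
o=np.zeros((600,800,3),np.uint8)
cv2.imwrite("pics/s3.png",cv2.resize(a,None,fx=3.6,fy=3.6,interpolation=3))
cv2.imwrite("pics/t3.png",cv2.resize(b,None,fx=4.5,fy=4.5,interpolation=3))
```

```text
2.35 [440.2  59.7 239.5] [0.9 0.5 0. ]
scene basket_rim 0.48 [199.1 177.7  16.1  16.9] 181.0 [209.7 183.9]
scene dosing_ring_grip 0.72 [172.9 205.4  31.8  29.8] 608.0 [189.3 220. ]
scene leveller_grip 0.83 [161.6 225.7  26.   28.6] 787.0 [175.6 242.1]
scene leveller_grip 0.7 [229.6 297.   23.   28.8] 529.0 [240.2 311.2]
scene leveller_grip 0.57 [196.9 275.1  19.2  29.8] 440.0 [206.3 289.2]
scene leveller_grip 0.3 [238.5 176.6  78.5  26.6] 1321.0 [269.1 189.8]
scene tamper_grip 0.69 [190.8 179.9  16.6  32.6] 502.0 [201.2 196.3]
top basket_rim 0.66 [230.9 146.6  24.5  16.6] 307.0 [243.2 156.3]
top dosing_ring_grip 0.7 [185.  172.3  26.7  22.4] 385.0 [199.7 183.5]
top leveller_grip 0.73 [156.7 235.4  16.3  12. ] 164.0 [166.  240.9]
top leveller_grip 0.65 [166.9 182.3  18.   24.8] 369.0 [176.5 195.1]
top leveller_grip 0.52 [157.4 261.6  17.9  17.3] 203.0 [167.  271.1]
top leveller_grip 0.31 [190.5 208.5  45.5  40.9] 1069.0 [213.4 227.4]
top tamper_grip 0.72 [166.7 184.2  18.8  24.2] 374.0 [176.4 194.9]
top tamper_grip 0.52 [214.4 160.7  19.3  21.6] 271.0 [224.2 172.6]
```

View pics/s3.png

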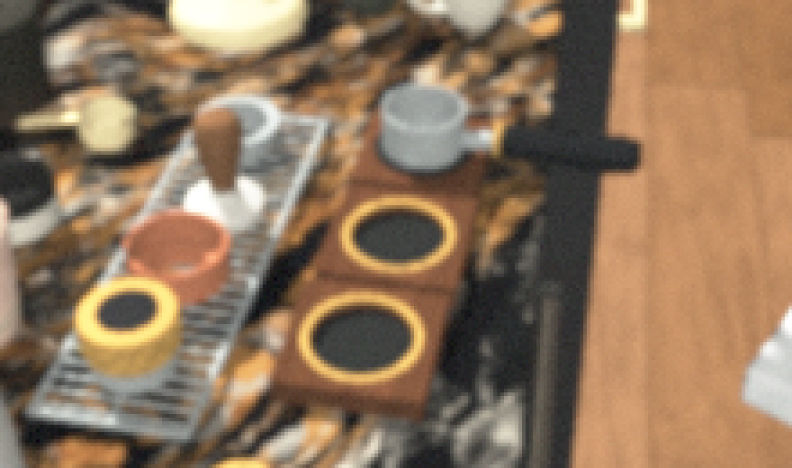

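View pics/t3.png

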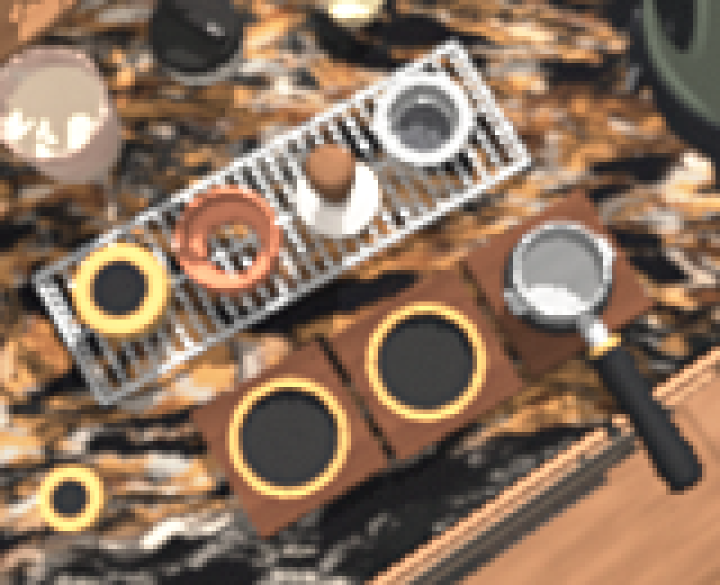

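```bash
cat > m.py <<'E'
from h import *
np.set_printoptions(precision=1,suppress=True)
s=plant.capture("scene");t=plant.capture("top")
T=dict(bas=(423,120),ring=(228,240),lev=(120,288),tam=(327,163),pf=(561,270),mid=(427,361),end=(290,437))
S=dict(bas=(238,124),ring=(178,243),lev=(131,310),tam=(216,114),pf=(423,112),mid=(399,235),end=(362,337))
f=lambda d,k,c,o:(np.array(d[k])+.5)/c-.5+np.array(o)
for k in T:
    a=f(T,k,4.5,(150,130));b=f(S,k,3.6,(140,150));X,e=tri(t,a,s,b);print(k,X,round(e,1))
    for h in (12,15,18):
        H=dict(bas=26+h,ring=34+h,lev=42+h,tam=80+h,pf=52,mid=16,end=16)[k]
        x=atz(t,a,H);print("   ",h,x,"scene resid",proj(s,x)-b)
        if k in("pf","mid","end"):break
E
python3 m.py
```

```text
bas [534.2 196.4  34.7] 1.2
    12 [532.6 196.1  38. ] scene resid [ 0.7 -0.8]
    15 [531.7 196.1  41. ] scene resid [ 0.8 -1.7]
    18 [530.7 196.1  44. ] scene resid [ 1.  -2.5]
ring [460.6 324.1  46.1] 2.0
    12 [459.8 323.4  46. ] scene resid [0.9 0.1]
    15 [459.  323.1  49. ] scene resid [ 1.1 -0.9]
    18 [458.3 322.7  52. ] scene resid [ 1.4 -1.8]
lev [431.3 390.   55.1] 0.6
    12 [431.8 390.4  54. ] scene resid [-0.4  0.4]
    15 [431.1 389.8  57. ] scene resid [-0.1 -0.7]
    18 [430.4 389.3  60. ] scene resid [ 0.1 -1.8]
tam [491.3 255.8  94.2] 0.3
    12 [492.1 256.   92. ] scene resid [-0.3  0.7]
    15 [491.2 255.9  95. ] scene resid [-0.1 -0.3]
    18 [490.3 255.7  98. ] scene resid [ 0.1 -1.2]
pf [426.8 117.   47.7] 2.0
    12 [425.  116.9  52. ] scene resid [ 1.  -1.1]
mid [380.2 204.1  15.4] 1.3
    12 [379.5 203.8  16. ] scene resid [ 0.6 -0.1]
end [337.7 293.5  15.7] 1.5
    12 [337.  293.1  16. ] scene resid [ 0.7 -0. ]
```

Run:
```python
from h import *
plan((532.6,196.3,140),27.5,5)
```

```text
z tilt [-1.e-04 -1.e-04 -1.e+00]
at [439.5  61.7 239.3] yaw 27.38 rotz/row -0.02
[[1.53, 2.89, 1.99], [1.53, 2.89, 1.99], [1.53, 2.89, 1.99], [1.53, 2.89, 1.99], [1.53, 2.89, 1.99]]
```

>>> drive_tool(hand=[8.5, 8.5, 8.5, 8.5, 8.5], offset=[[1.9, 3.6, 2.2], [1.9, 3.6, 2.2], [1.9, 3.6, 2.2], [1.9, 3.6, 2.2], [0, 0, 1.2]], rot=[[0, 0, 0], [0, 0, 0], [0, 0, 0], [0, 0, 0], [0, 0, 0]])

```text
clock: 3.37
eef_pos: [524.8, 187.7, 145.5]
orientation: [-0.001, 0.518, 0.856, 0.001]
force: [-0.3, 1.9, -1.2]
width: 85.1
grasp_force: 0.0
```

Run:
```python
from h import *
print(pose()[0]["eef_pos"]);plan((532.6,196.3,24),27.5,5)
```

```text
[524.78908305 187.74645225 145.48478745]
z tilt [-2.0e-04  2.4e-03 -1.0e+00]
at [524.8 187.7 145.5] yaw 27.64 rotz/row 0.03
[[0.08, 0.22, 2.43], [0.08, 0.22, 2.43], [0.08, 0.22, 2.43], [0.08, 0.22, 2.43], [0.08, 0.22, 2.43]]
```

>>> drive_tool(hand=[8.5, 8.5, 8.5, 8.5, 8.5], offset=[[0.2, 0.5, 2.5], [0.2, 0.5, 2.5], [0, 0, 2.5], [0, 0, 1], [0, 0, 0]], rot=[[0, 0, 0], [0, 0, 0], [0, 0, 0], [0, 0, 0], [0, 0, 0]])

```text
clock: 3.78
eef_pos: [529.5, 189.5, 61.3]
orientation: [-0.001, 0.52, 0.854, -0.001]
force: [-0.3, -0.2, -0.5]
width: 84.6
grasp_force: 0.0
```

Run:
```python
from h import *
plan((532.6,196.3,24),27.5,5)
p=plant.capture("scene");a=p["image"][150:250,160:290]
cv2.imwrite("pics/s4.png",cv2.resize(a,None,fx=6,fy=6,interpolation=3))
```

```text
z tilt [-0.003  -0.0013 -1.    ]
at [529.5 189.5  61.3] yaw 27.34 rotz/row -0.03
[[0.09, 0.12, 0.75], [0.09, 0.12, 0.75], [0.09, 0.12, 0.75], [0.09, 0.12, 0.75], [0.09, 0.12, 0.75]]
```

View pics/s4.png

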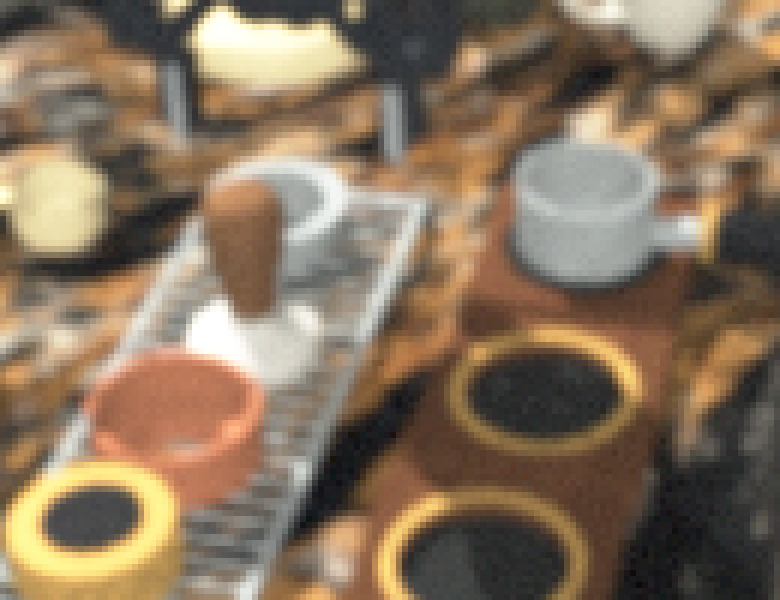

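Both fingers straddle the basket, whose rim is at about (206,184) in the scene. It is about 7 mm off, so I correct and go down.

>>> drive_tool(hand=[8.5, 8.5, 8.5, 8.5, 8.5], offset=[[0.25, 0.3, 0.5], [0.2, 0.3, 1.2], [0, 0, 1.2], [0, 0, 0.8], [0, 0, 0]], rot=[[0, 0, 0], [0, 0, 0], [0, 0, 0], [0, 0, 0], [0, 0, 0]])

```text
clock: 4.25
eef_pos: [532.9, 196.2, 24.2]
orientation: [-0.001, 0.52, 0.854, -0.001]
force: [-1.1, -0.5, -0.3]
width: 84.9
grasp_force: 0.0
```

>>> drive_tool(hand=[5.5, 5.5, 5.5, 5.5, 5.5], offset=[[0, 0, 0], [0, 0, 0], [0, 0, 0], [0, 0, 0], [0, 0, 0]], rot=[[0, 0, 0], [0, 0, 0], [0, 0, 0], [0, 0, 0], [0, 0, 0]], force=40)

```text
clock: 4.67
eef_pos: [533.9, 196.4, 26.7]
orientation: [0.0, 0.52, 0.854, 0.0]
force: [-0.9, -1.1, 6.7]
width: 60.0
grasp_force: 42.7
```

>>> drive_tool(hand=[5.5, 5.5, 5.5, 5.5, 5.5], offset=[[0, 0, -0.5], [0, 0, -1.5], [0, 0, -2], [0, 0, -2], [0, 0, 0]], rot=[[0, 0, 0], [0, 0, 0], [0, 0, 0], [0, 0, 0], [0, 0, 0]])

```text
clock: 5.08
eef_pos: [535.1, 196.9, 89.7]
orientation: [0.001, 0.52, 0.854, 0.002]
force: [0.1, 0.2, 0.2]
width: 59.9
grasp_force: 43.5
```

Run:
```python
from h import *
plan((426,117,115),27.5,5)
p=plant.capture("scene");a=p["image"][120:220,150:280]
cv2.imwrite("pics/s5.png",cv2.resize(a,None,fx=6,fy=6,interpolation=3))
```

```text
z tilt [ 0.0043  0.0016 -1.    ]
at [535.1 196.9  89.7] yaw 27.32 rotz/row -0.04
[[-0.42, -2.67, -0.51], [-0.42, -2.67, -0.51], [-0.42, -2.67, -0.51], [-0.41, -2.67, -0.51], [-0.41, -2.67, -0.51]]
```

View pics/s5.png

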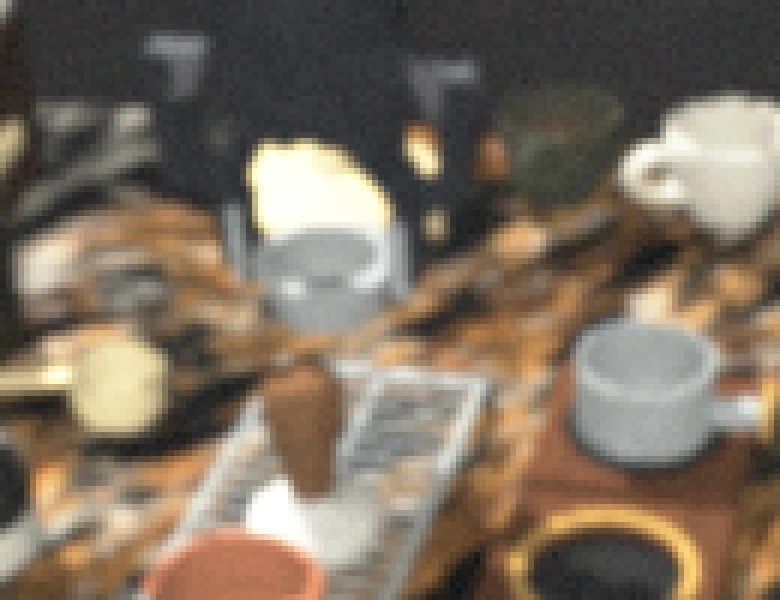

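Run:
```python
from h import *
print(pose()[0]["joint_positions"].round(2)); plan((425.7,117,100),-17.5,10)
```

```text
[-0.45  0.91  0.08  1.66 -0.11  0.57  0.17]
z tilt [ 0.003   0.0011 -1.    ]
at [534.6 196.8  88. ] yaw 27.33 rotz/row 4.48
[[-0.21, -1.33, -0.12], [-0.31, -1.31, -0.12], [-0.41, -1.28, -0.12], [-0.51, -1.25, -0.12], [-0.61, -1.2, -0.12], [-0.7, -1.15, -0.12], [-0.79, -1.09, -0.12], [-0.87, -1.03, -0.12], [-0.95, -0.96, -0.12], [-1.02, -0.88, -0.12]]
```

>>> drive_tool(hand=[5.5, 5.5, 5.5, 5.5, 5.5], offset=[[-0.2, -1.3, -0.3], [-0.3, -1.3, -0.3], [-0.4, -1.3, -0.3], [-0.5, -1.25, -0.3], [-0.6, -1.2, 0]], rot=[[0, 0, 4.5], [0, 0, 4.5], [0, 0, 4.5], [0, 0, 4.5], [0, 0, 4.5]])

```text
clock: 5.55
eef_pos: [478.8, 157.0, 98.2]
orientation: [0.0, 0.678, 0.735, -0.0]
force: [0.6, -0.1, -0.1]
width: 60.0
grasp_force: 43.5
```

>>> drive_tool(hand=[5.5, 5.5, 5.5, 5.5, 5.5], offset=[[-0.7, -1.15, 0], [-0.8, -1.1, 0], [-0.9, -1.0, 0], [-0.95, -0.95, 0], [-1.0, -0.9, 0]], rot=[[0, 0, 4.5], [0, 0, 4.5], [0, 0, 4.5], [0, 0, 4.5], [0, 0, 4.5]])

```text
clock: 5.97
eef_pos: [424.4, 116.9, 97.9]
orientation: [0.0, 0.808, 0.589, -0.0]
force: [1.0, 0.4, 0.1]
width: 59.8
grasp_force: 43.5
```

>>> drive_tool(hand=[5.5, 5.5, 5.5, 5.5, 5.5], offset=[[0, 0, 0], [0, 0, 0], [0, 0, 0], [0, 0, 0], [0, 0, 0]], rot=[[0, 0, 0], [0, 0, 0], [0, 0, 0], [0, 0, 0], [0, 0, 0]])

```text
clock: 6.38
eef_pos: [425.4, 117.8, 98.0]
orientation: [0.0, 0.807, 0.591, 0.0]
force: [0.5, 1.2, -1.0]
width: 60.1
grasp_force: 43.5
```

Run:
```python
from h import *
plan((425.7,117,75),-17.5,5)
p=plant.capture("scene");a=p["image"][120:220,190:320]
cv2.imwrite("pics/s6.png",cv2.resize(a,None,fx=6,fy=6,interpolation=3))
```

```text
z tilt [ 2.e-04  0.e+00 -1.e+00]
at [425.4 117.8  98. ] yaw -17.6 rotz/row -0.02
[[-0.01, 0.01, 0.46], [-0.01, 0.01, 0.46], [-0.01, 0.01, 0.46], [-0.01, 0.01, 0.46], [-0.01, 0.01, 0.46]]
```

View pics/s6.png

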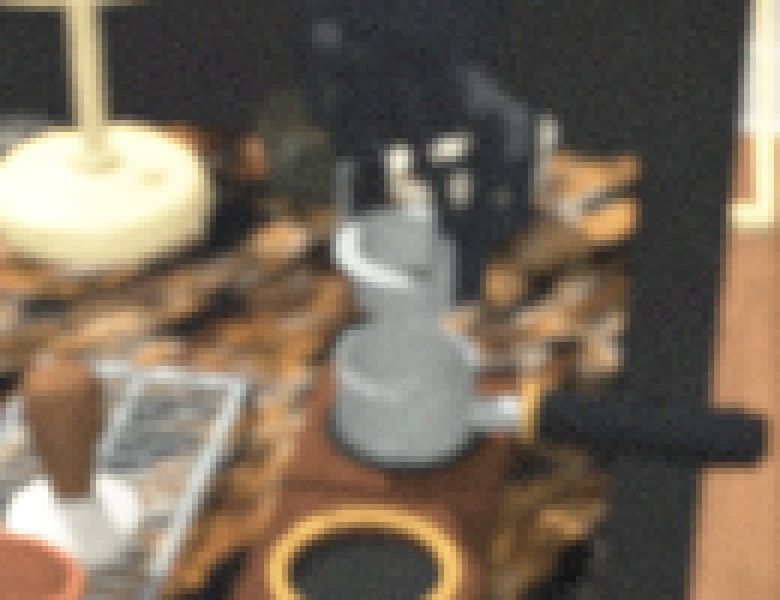

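Basket hangs over the mouth (column ~402 against 407 in the crop), well inside the 5 mm radial play. I lower it.

>>> drive_tool(hand=[5.5, 5.5, 5.5, 5.5, 5.5], offset=[[0, 0, 1], [0, 0, 1], [0, 0, 1], [0, 0, 0.6], [0, 0, 0]], rot=[[0, 0, 0], [0, 0, 0], [0, 0, 0], [0, 0, 0], [0, 0, 0]])

```text
clock: 6.85
eef_pos: [425.5, 117.5, 61.3]
orientation: [0.0, 0.807, 0.59, 0.0]
force: [2.0, -0.2, -0.4]
width: 60.1
grasp_force: 43.5
```

>>> drive_tool(hand=[5.5, 5.5, 5.5, 5.5, 5.5], offset=[[0, 0, 0.4], [0, 0, 0.4], [0, 0, 0.3], [0, 0, 0], [0, 0, 0]], rot=[[0, 0, 0], [0, 0, 0], [0, 0, 0], [0, 0, 0], [0, 0, 0]])

```text
clock: 7.27
eef_pos: [426.5, 117.7, 52.5]
orientation: [0.001, 0.807, 0.59, 0.002]
force: [0.5, -0.8, 36.6]
width: 60.1
grasp_force: 66.0
```

>>> drive_tool(hand=[8.5, 8.5, 8.5, 8.5, 8.5], offset=[[0, 0, -0.2], [0, 0, 0], [0, 0, 0], [0, 0, 0], [0, 0, 0]], rot=[[0, 0, 0], [0, 0, 0], [0, 0, 0], [0, 0, 0], [0, 0, 0]])

```text
clock: 7.68
eef_pos: [424.9, 117.5, 53.0]
orientation: [-0.0, 0.807, 0.59, -0.0]
force: [0.0, 0.1, -0.0]
width: 84.9
grasp_force: 0.0
```

>>> drive_tool(hand=[8.5, 8.5, 8.5, 8.5, 8.5], offset=[[0, 0, -1], [0, 0, -3], [0, 0, -4], [0, 0, -4], [0, 0, -1]], rot=[[0, 0, 0], [0, 0, 0], [0, 0, 0], [0, 0, 0], [0, 0, 0]])

```text
clock: 8.1
eef_pos: [425.9, 117.5, 187.5]
orientation: [0.001, 0.807, 0.59, 0.002]
force: [-0.5, -0.6, -1.1]
width: 85.1
grasp_force: 0.0
```

Run:
```python
from h import *
p=plant.capture("scene");a=p["image"][140:240,170:300]
cv2.imwrite("pics/s7.png",cv2.resize(a,None,fx=6,fy=6,interpolation=3))
print(pose()[0]["eef_pos"])
```

```text
[426.05770091 117.80423429 186.94581442]
```

View pics/s7.png

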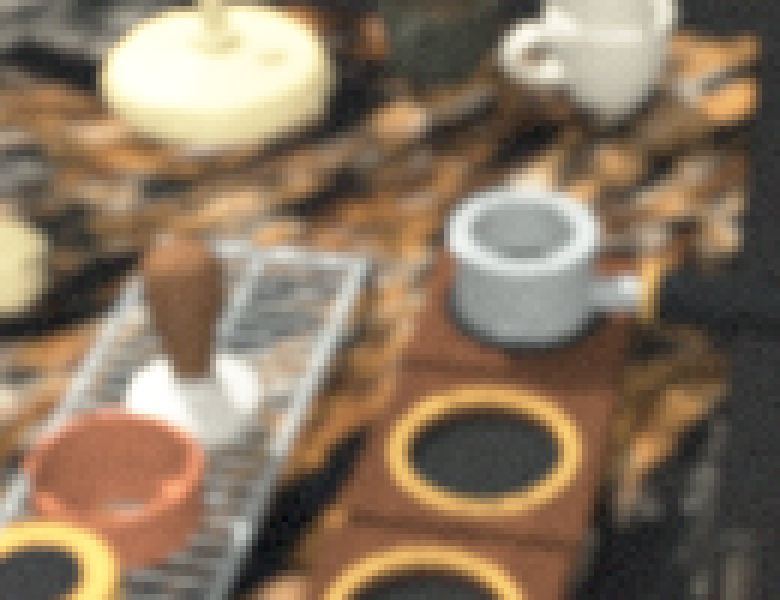

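Basket sits level in the portafilter, its rim centred at (257,178) in the scene. Next is the dosing ring.

Run:
```python
from h import *
plan((459.9,323.3,90),27.5,10)
```

```text
z tilt [ 0.0048  0.0016 -1.    ]
at [426.1 117.8 186.9] yaw -17.66 rotz/row -4.52
[[2.06, -0.3, 0.97], [2.08, -0.14, 0.97], [2.08, 0.03, 0.97], [2.07, 0.19, 0.97], [2.05, 0.35, 0.97], [2.02, 0.51, 0.97], [1.97, 0.67, 0.97], [1.91, 0.82, 0.97], [1.84, 0.97, 0.97], [1.76, 1.11, 0.97]]
```

>>> drive_tool(hand=[8.5, 8.5, 8.5, 8.5, 8.5], offset=[[2.05, -0.3, 0.5], [2.1, -0.15, 0.5], [2.1, 0, 0.5], [2.05, 0.2, 0.5], [2.05, 0.35, 0.5]], rot=[[0, 0, -4.5], [0, 0, -4.5], [0, 0, -4.5], [0, 0, -4.5], [0, 0, -4.5]])

```text
clock: 8.57
eef_pos: [441.5, 221.3, 157.2]
orientation: [-0.0, 0.675, 0.738, -0.0]
force: [0.9, -1.2, -0.6]
width: 84.8
grasp_force: 0.0
```

>>> drive_tool(hand=[8.5, 8.5, 8.5, 8.5, 8.5], offset=[[2.0, 0.5, 1.0], [1.95, 0.65, 1.5], [1.9, 0.8, 1.5], [1.85, 1.0, 1.5], [1.75, 1.1, 1.5]], rot=[[0, 0, -4.5], [0, 0, -4.5], [0, 0, -4.5], [0, 0, -4.5], [0, 0, -4.5]])

```text
clock: 8.98
eef_pos: [458.3, 323.3, 86.5]
orientation: [-0.0, 0.518, 0.855, -0.0]
force: [0.7, -0.2, 0.9]
width: 84.7
grasp_force: 0.0
```

>>> drive_tool(hand=[8.5, 8.5, 8.5, 8.5, 8.5], offset=[[0, 0, 0.8], [0, 0, 0.8], [0, 0, 0.5], [0, 0, 0], [0, 0, 0]], rot=[[0, 0, 0], [0, 0, 0], [0, 0, 0], [0, 0, 0], [0, 0, 0]])

```text
clock: 9.4
eef_pos: [458.7, 321.7, 67.2]
orientation: [0.0, 0.521, 0.854, -0.0]
force: [0.7, 0.0, 0.1]
width: 85.0
grasp_force: 0.0
```

Run:
```python
from h import *
plan((459.9,323.3,28),27.5,5)
p=plant.capture("scene");a=p["image"][170:270,130:260]
cv2.imwrite("pics/s8.png",cv2.resize(a,None,fx=6,fy=6,interpolation=3))
```

```text
z tilt [-1.e-04 -4.e-04 -1.e+00]
at [458.7 321.7  67.2] yaw 27.25 rotz/row -0.05
[[0.02, 0.04, 0.78], [0.02, 0.04, 0.78], [0.02, 0.04, 0.78], [0.02, 0.04, 0.78], [0.02, 0.04, 0.78]]
```

View pics/s8.png

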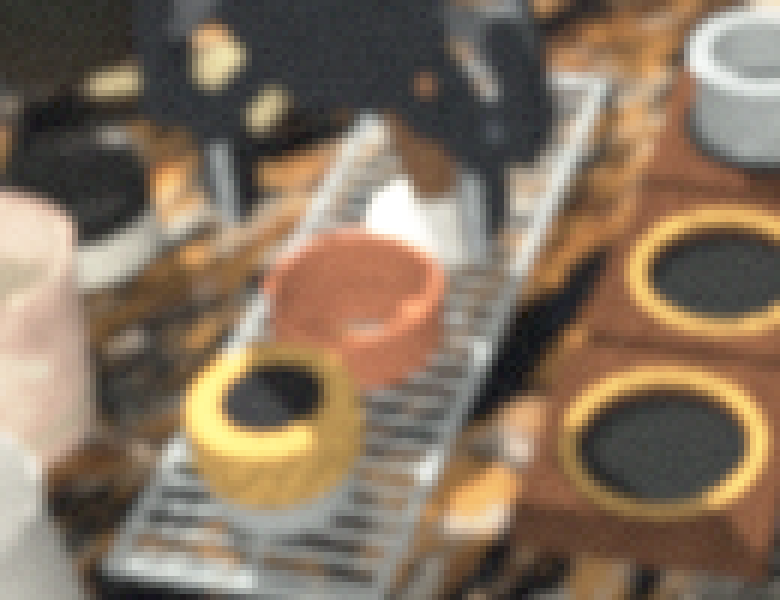

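Jaws straddle the ring, centred at about (189,218) in the scene. Down and grip.

>>> drive_tool(hand=[8.5, 8.5, 8.5, 8.5, 8.5], offset=[[0.1, 0.1, 1.0], [0, 0.1, 1.3], [0, 0, 1.0], [0, 0, 0.7], [0, 0, 0]], rot=[[0, 0, 0], [0, 0, 0], [0, 0, 0], [0, 0, 0], [0, 0, 0]])

```text
clock: 9.87
eef_pos: [459.2, 323.6, 25.1]
orientation: [-0.0, 0.52, 0.854, -0.001]
force: [0.3, 0.8, -0.6]
width: 84.9
grasp_force: 0.0
```

>>> drive_tool(hand=[5.5, 5.5, 5.5, 5.5, 5.5], offset=[[0, 0, 0], [0, 0, 0], [0, 0, 0], [0, 0, 0], [0, 0, 0]], rot=[[0, 0, 0], [0, 0, 0], [0, 0, 0], [0, 0, 0], [0, 0, 0]])

```text
clock: 10.28
eef_pos: [460.0, 324.3, 27.5]
orientation: [0.0, 0.52, 0.854, 0.0]
force: [-0.1, -0.6, 4.4]
width: 64.0
grasp_force: 44.1
```

>>> drive_tool(hand=[5.5, 5.5, 5.5, 5.5, 5.5], offset=[[0, 0, -1], [0, 0, -3], [0, 0, -4], [0, 0, -2], [0, 0, -1]], rot=[[0, 0, 0], [0, 0, 0], [0, 0, 0], [0, 0, 0], [0, 0, 0]])

```text
clock: 10.7
eef_pos: [460.6, 324.7, 140.6]
orientation: [0.001, 0.52, 0.854, 0.002]
force: [-0.0, -0.1, -0.5]
width: 63.5
grasp_force: 44.7
```

Run:
```python
from h import *
plan((425.7,117.3,130),-17.5,10)
```

```text
z tilt [ 0.0031  0.0023 -1.    ]
at [460.6 324.7 140.6] yaw 27.33 rotz/row 4.48
[[-1.68, -1.26, 0.11], [-1.78, -1.13, 0.11], [-1.86, -0.99, 0.11], [-1.93, -0.84, 0.11], [-1.99, -0.68, 0.11], [-2.04, -0.53, 0.11], [-2.07, -0.37, 0.11], [-2.09, -0.2, 0.11], [-2.1, -0.04, 0.11], [-2.1, 0.13, 0.11]]
```

>>> drive_tool(hand=[5.5, 5.5, 5.5, 5.5, 5.5], offset=[[-2.5, -1.85, 0], [-2.8, -2.1, 0], [-2.8, -2.1, 0], [-2.8, -2.1, 0], [-2.8, -2.1, 0]], rot=[[0, 0, 0], [0, 0, 0], [0, 0, 0], [0, 0, 0], [0, 0, 0]])

```text
clock: 11.12
eef_pos: [431.0, 154.0, 137.1]
orientation: [-0.0, 0.52, 0.854, -0.0]
force: [1.7, -0.0, -1.9]
width: 63.5
grasp_force: 44.6
```

>>> drive_tool(hand=[5.5, 5.5, 5.5, 5.5, 5.5], offset=[[-2.0, -1.4, 0.5], [-1.1, -0.95, 1.5], [0, 0, 1.5], [0, 0, 1.2], [0, 0, 0]], rot=[[0, 0, 0], [0, 0, 0], [0, 0, 0], [0, 0, 0], [0, 0, 0]])

```text
clock: 11.53
eef_pos: [424.4, 116.7, 88.5]
orientation: [-0.001, 0.52, 0.854, -0.001]
force: [-0.0, -0.0, -0.5]
width: 63.7
grasp_force: 44.6
```

>>> drive_tool(hand=[5.5, 5.5, 5.5, 5.5, 5.5], offset=[[0, 0, 0], [0, 0, 0], [0, 0, 0], [0, 0, 0], [0, 0, 0]], rot=[[0, 0, 0], [0, 0, 0], [0, 0, 0], [0, 0, 0], [0, 0, 0]])

```text
clock: 11.95
eef_pos: [425.2, 117.3, 90.5]
orientation: [0.0, 0.52, 0.854, 0.0]
force: [0.9, -0.3, -1.4]
width: 63.5
grasp_force: 44.6
```

Run:
```python
from h import *
plan((425.7,117.3,75),27.5,5)
p=plant.capture("scene");a=p["image"][130:230,190:320]
cv2.imwrite("pics/s9.png",cv2.resize(a,None,fx=6,fy=6,interpolation=3))
```

```text
z tilt [ 6.e-04  1.e-04 -1.e+00]
at [425.2 117.3  90.5] yaw 27.34 rotz/row -0.03
[[-0.0, 0.01, 0.31], [-0.0, 0.01, 0.31], [-0.0, 0.01, 0.31], [-0.0, 0.01, 0.31], [-0.0, 0.01, 0.31]]
```

View pics/s9.png

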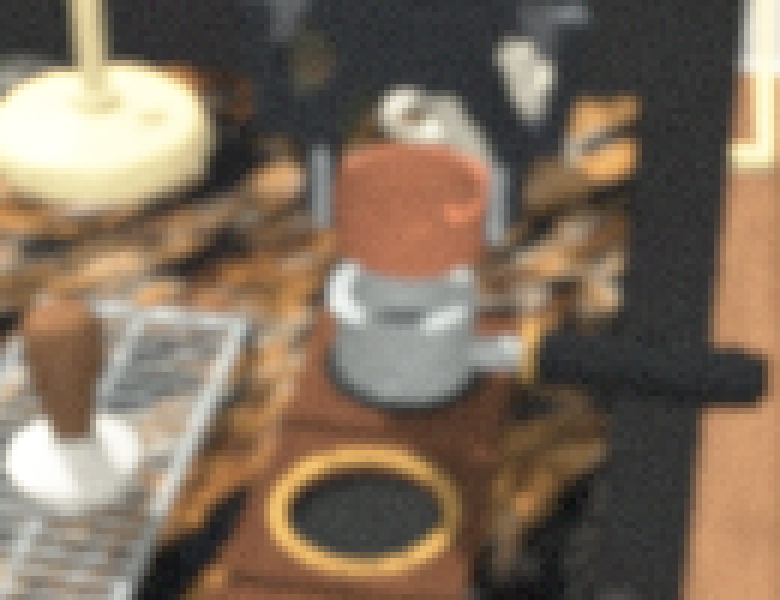

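Ring hangs over the basket, centred on column 411 against 404 for the basket in the crop. That is about 2 mm off to image right, so I shift a little and lower.

>>> drive_tool(hand=[5.5, 5.5, 5.5, 5.5, 5.5], offset=[[0, 0.15, 0.5], [0, 0, 0.6], [0, 0, 0.4], [0, 0, 0.3], [0, 0, 0]], rot=[[0, 0, 0], [0, 0, 0], [0, 0, 0], [0, 0, 0], [0, 0, 0]])

```text
clock: 12.42
eef_pos: [426.2, 117.7, 71.3]
orientation: [-0.0, 0.52, 0.854, -0.0]
force: [-0.1, -0.3, -1.1]
width: 63.7
grasp_force: 44.6
```

>>> drive_tool(hand=[5.5, 5.5, 5.5, 5.5, 5.5], offset=[[0, 0, 0.2], [0, 0, 0.2], [0, 0, 0.1], [0, 0, 0], [0, 0, 0]], rot=[[0, 0, 0], [0, 0, 0], [0, 0, 0], [0, 0, 0], [0, 0, 0]])

```text
clock: 12.83
eef_pos: [426.4, 117.8, 67.1]
orientation: [0.0, 0.52, 0.854, -0.0]
force: [-0.6, -0.2, -1.1]
width: 63.6
grasp_force: 44.6
```

>>> drive_tool(hand=[5.5, 5.5, 5.5, 5.5, 5.5], offset=[[0, 0, 0.2], [0, 0, 0.15], [0, 0, 0], [0, 0, 0], [0, 0, 0]], rot=[[0, 0, 0], [0, 0, 0], [0, 0, 0], [0, 0, 0], [0, 0, 0]])

```text
clock: 13.25
eef_pos: [426.6, 117.8, 63.6]
orientation: [0.0, 0.52, 0.854, 0.0]
force: [0.7, -0.1, 2.8]
width: 63.7
grasp_force: 44.9
```

Light contact at the expected seated height (63.6). Release and rise.

>>> drive_tool(hand=[8.5, 8.5, 8.5, 8.5, 8.5], offset=[[0, 0, 0], [0, 0, 0], [0, 0, 0], [0, 0, 0], [0, 0, 0]], rot=[[0, 0, 0], [0, 0, 0], [0, 0, 0], [0, 0, 0], [0, 0, 0]])

```text
clock: 13.67
eef_pos: [426.4, 117.8, 63.5]
orientation: [-0.0, 0.52, 0.854, -0.0]
force: [0.1, 0.8, 0.3]
width: 85.1
grasp_force: 0.0
```

>>> drive_tool(hand=[8.5, 8.5, 8.5, 8.5, 8.5], offset=[[0, 0, -1], [0, 0, -3], [0, 0, -4], [0, 0, -4], [0, 0, -1]], rot=[[0, 0, 0], [0, 0, 0], [0, 0, 0], [0, 0, 0], [0, 0, 0]])

```text
clock: 14.08
eef_pos: [427.4, 117.9, 198.2]
orientation: [0.002, 0.52, 0.854, 0.002]
force: [0.2, -0.0, -1.0]
width: 84.9
grasp_force: 0.0
```

Run:
```python
from h import *
p=plant.capture("scene");a=p["image"][130:280,150:320]
cv2.imwrite("pics/s10.png",cv2.resize(a,None,fx=4,fy=4,interpolation=3))
plan((431.6,390,140),27.5,8)
```

```text
z tilt [ 0.0054  0.0018 -1.    ]
at [427.6 118.1 197.7] yaw 27.32 rotz/row -0.02
[[3.0, 1.6, 0.72], [3.0, 1.61, 0.72], [2.99, 1.61, 0.72], [2.99, 1.61, 0.72], [2.99, 1.61, 0.72], [2.99, 1.61, 0.72], [2.99, 1.61, 0.72], [2.99, 1.61, 0.72]]
```

View pics/s10.png

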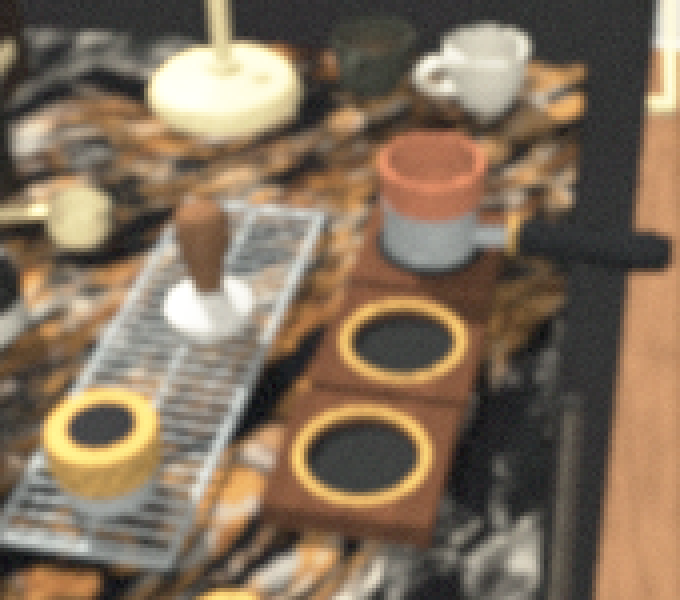

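Ring sits flat on the basket at (258,175) in the scene. Next is the leveller.

>>> drive_tool(hand=[8.5, 8.5, 8.5, 8.5, 8.5], offset=[[3.0, 1.6, 0.5], [3.0, 1.6, 0.5], [3.0, 1.6, 0.7], [3.0, 1.6, 0.7], [3.0, 1.6, 0.7]], rot=[[0, 0, 0], [0, 0, 0], [0, 0, 0], [0, 0, 0], [0, 0, 0]])

```text
clock: 14.55
eef_pos: [428.2, 289.4, 161.9]
orientation: [-0.0, 0.52, 0.854, -0.0]
force: [1.1, -0.2, 0.3]
width: 85.4
grasp_force: 0.0
```

>>> drive_tool(hand=[8.5, 8.5, 8.5, 8.5, 8.5], offset=[[3.0, 1.6, 1.0], [3.0, 1.6, 2.0], [3.0, 1.6, 2.3], [0, 0, 2.5], [0, 0, 0]], rot=[[0, 0, 0], [0, 0, 0], [0, 0, 0], [0, 0, 0], [0, 0, 0]])

```text
clock: 14.97
eef_pos: [427.6, 389.9, 79.9]
orientation: [-0.001, 0.519, 0.855, -0.003]
force: [-1.2, -1.9, -1.2]
width: 84.9
grasp_force: 0.0
```

>>> drive_tool(hand=[8.5, 8.5, 8.5, 8.5, 8.5], offset=[[0, 0, 0], [0, 0, 0], [0, 0, 0], [0, 0, 0], [0, 0, 0]], rot=[[0, 0, 0], [0, 0, 0], [0, 0, 0], [0, 0, 0], [0, 0, 0]])

```text
clock: 15.38
eef_pos: [430.4, 389.7, 85.5]
orientation: [0.0, 0.52, 0.854, 0.001]
force: [-0.7, 0.1, 0.3]
width: 84.9
grasp_force: 0.0
```

Run:
```python
from h import *
plan((431.6,390,34),27.5,1)
```

```text
z tilt [ 9.e-04  8.e-04 -1.e+00]
at [430.4 389.7  85.5] yaw 27.3 rotz/row -0.2
[[-0.03, 0.12, 5.15]]
```

>>> drive_tool(hand=[8.5, 8.5, 8.5, 8.5, 8.5], offset=[[0, 0.1, 1.5], [0, 0, 1.5], [0, 0, 1.2], [0, 0, 0.9], [0, 0, 0]], rot=[[0, 0, 0], [0, 0, 0], [0, 0, 0], [0, 0, 0], [0, 0, 0]])

```text
clock: 15.8
eef_pos: [430.4, 389.7, 32.1]
orientation: [-0.0, 0.52, 0.854, -0.001]
force: [0.3, -0.7, -0.1]
width: 84.7
grasp_force: 0.0
```

>>> drive_tool(hand=[5.0, 5.0, 5.0, 5.0, 5.0], offset=[[0, 0, 0], [0, 0, 0], [0, 0, 0], [0, 0, 0], [0, 0, 0]], rot=[[0, 0, 0], [0, 0, 0], [0, 0, 0], [0, 0, 0], [0, 0, 0]])

```text
clock: 16.22
eef_pos: [431.3, 390.5, 34.5]
orientation: [0.0, 0.52, 0.854, 0.001]
force: [0.1, -0.4, 6.8]
width: 56.4
grasp_force: 42.8
```

>>> drive_tool(hand=[5.0, 5.0, 5.0, 5.0, 5.0], offset=[[0, 0, -1], [0, 0, -2], [0, 0, -2], [0, 0, -1], [0, 0, 0]], rot=[[0, 0, 0], [0, 0, 0], [0, 0, 0], [0, 0, 0], [0, 0, 0]])

```text
clock: 16.63
eef_pos: [431.5, 390.9, 96.0]
orientation: [0.0, 0.52, 0.854, 0.002]
force: [-0.5, 0.5, -2.3]
width: 56.3
grasp_force: 44.3
```

Run:
```python
from h import *
plan((379.7,204,95),27.5,6)
```

```text
z tilt [ 0.0024  0.0023 -1.    ]
at [431.5 390.9  96. ] yaw 27.34 rotz/row -0.03
[[-2.37, -2.2, 0.02], [-2.37, -2.2, 0.02], [-2.37, -2.2, 0.02], [-2.37, -2.2, 0.02], [-2.37, -2.2, 0.02], [-2.37, -2.2, 0.02]]
```

>>> drive_tool(hand=[5.0, 5.0, 5.0, 5.0, 5.0], offset=[[-2.2, -2.0, 0], [-2.4, -2.2, 0], [-2.4, -2.2, 0], [-2.4, -2.2, 0], [-2.4, -2.2, 0]], rot=[[0, 0, 0], [0, 0, 0], [0, 0, 0], [0, 0, 0], [0, 0, 0]])

```text
clock: 17.05
eef_pos: [388.1, 234.4, 93.2]
orientation: [-0.0, 0.52, 0.854, -0.0]
force: [1.5, 0.1, -3.1]
width: 56.3
grasp_force: 44.5
```

>>> drive_tool(hand=[5.0, 5.0, 5.0, 5.0, 5.0], offset=[[-1.6, -1.6, 0.5], [-0.8, -0.8, 1], [0, 0, 1.2], [0, 0, 1.0], [0, 0, 0]], rot=[[0, 0, 0], [0, 0, 0], [0, 0, 0], [0, 0, 0], [0, 0, 0]])

```text
clock: 17.47
eef_pos: [378.2, 203.0, 54.9]
orientation: [-0.001, 0.52, 0.854, -0.001]
force: [-0.4, -0.1, -3.4]
width: 56.3
grasp_force: 44.4
```

>>> drive_tool(hand=[5.0, 5.0, 5.0, 5.0, 5.0], offset=[[0, 0, 0], [0, 0, 0], [0, 0, 0], [0, 0, 0], [0, 0, 0]], rot=[[0, 0, 0], [0, 0, 0], [0, 0, 0], [0, 0, 0], [0, 0, 0]])

```text
clock: 17.88
eef_pos: [378.9, 203.6, 56.9]
orientation: [0.0, 0.52, 0.854, 0.0]
force: [0.4, -0.2, -2.5]
width: 56.3
grasp_force: 44.4
```

Run:
```python
from h import *
plan((379.7,204,34),27.5,1)
p=plant.capture("scene");a=p["image"][150:250,190:320]
cv2.imwrite("pics/s11.png",cv2.resize(a,None,fx=6,fy=6,interpolation=3))
```

```text
z tilt [ 4.e-04  2.e-04 -1.e+00]
at [378.9 203.6  56.9] yaw 27.34 rotz/row -0.16
[[-0.0, 0.09, 2.29]]
```

View pics/s11.png

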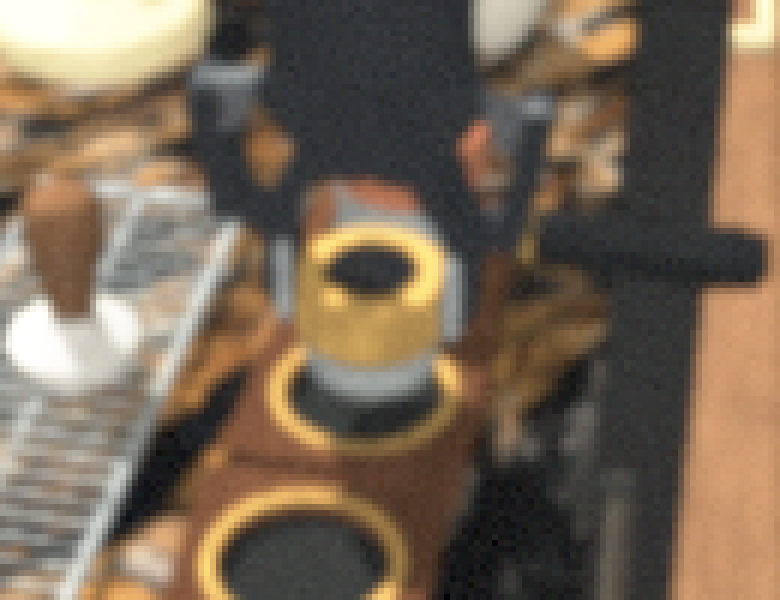

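Leveller is over the middle well (columns 370 and 365 in the crop). Lower it.

>>> drive_tool(hand=[5.0, 5.0, 5.0, 5.0, 5.0], offset=[[0, 0.15, 0.6], [0, 0, 0.8], [0, 0, 0.6], [0, 0, 0.3], [0, 0, 0]], rot=[[0, 0, 0], [0, 0, 0], [0, 0, 0], [0, 0, 0], [0, 0, 0]])

```text
clock: 18.35
eef_pos: [379.8, 203.9, 32.6]
orientation: [-0.0, 0.52, 0.854, -0.001]
force: [0.2, -0.3, -2.3]
width: 56.3
grasp_force: 44.5
```

>>> drive_tool(hand=[5.0, 5.0, 5.0, 5.0, 5.0], offset=[[0, 0, 0.1], [0, 0, 0.1], [0, 0, 0], [0, 0, 0], [0, 0, 0]], rot=[[0, 0, 0], [0, 0, 0], [0, 0, 0], [0, 0, 0], [0, 0, 0]])

```text
clock: 18.77
eef_pos: [380.2, 204.2, 31.7]
orientation: [0.0, 0.52, 0.854, 0.0]
force: [0.5, -0.4, -2.9]
width: 56.5
grasp_force: 44.5
```

>>> drive_tool(hand=[5.0, 5.0, 5.0, 5.0, 5.0], offset=[[0, 0, 0.1], [0, 0, 0.1], [0, 0, 0], [0, 0, 0], [0, 0, 0]], rot=[[0, 0, 0], [0, 0, 0], [0, 0, 0], [0, 0, 0], [0, 0, 0]])

```text
clock: 19.18
eef_pos: [380.2, 204.2, 30.4]
orientation: [0.0, 0.52, 0.854, 0.0]
force: [-2.5, -0.9, 27.2]
width: 56.2
grasp_force: 47.8
```

>>> drive_tool(hand=[5.0, 5.0, 5.0, 5.0, 5.0], offset=[[0, 0, 0.1], [0, 0, 0], [0, 0, 0], [0, 0, 0], [0, 0, 0]], rot=[[0, 0, 0], [0, 0, 0], [0, 0, 0], [0, 0, 0], [0, 0, 0]])

```text
clock: 19.6
eef_pos: [380.2, 204.2, 29.9]
orientation: [0.0, 0.52, 0.854, 0.001]
force: [-3.9, -1.4, 44.2]
width: 56.4
grasp_force: 50.5
```

>>> drive_tool(hand=[5.0, 8.5, 8.5, 8.5, 8.5], offset=[[0, 0, -0.2], [0, 0, 0], [0, 0, 0], [0, 0, 0], [0, 0, 0]], rot=[[0, 0, 0], [0, 0, 0], [0, 0, 0], [0, 0, 0], [0, 0, 0]])

```text
clock: 20.02
eef_pos: [380.1, 204.1, 30.4]
orientation: [-0.0, 0.52, 0.854, -0.0]
force: [-0.2, -0.3, -0.3]
width: 85.1
grasp_force: 0.0
```

>>> drive_tool(hand=[8.5, 8.5, 8.5, 8.5, 8.5], offset=[[0, 0, -1], [0, 0, -3], [0, 0, -4], [0, 0, -4], [0, 0, -1]], rot=[[0, 0, 0], [0, 0, 0], [0, 0, 0], [0, 0, 0], [0, 0, 0]])

```text
clock: 20.43
eef_pos: [380.9, 204.5, 164.9]
orientation: [0.001, 0.52, 0.854, 0.002]
force: [0.9, 0.1, 0.2]
width: 85.4
grasp_force: 0.0
```

Run:
```python
from h import *
plan((491.5,256,120),27.5,5)
p=plant.capture("scene");t=plant.capture("top")
m=plant.masks_of(p,"tamper_grip");print([(d["confidence"],d["extent"]) for d in m])
a=p["image"][150:250,160:290]
cv2.imwrite("pics/s12.png",cv2.resize(a,None,fx=6,fy=6,interpolation=3))
```

```text
z tilt [ 0.004   0.0024 -1.    ]
at [380.9 204.5 164.9] yaw 27.31 rotz/row -0.04
[[-0.1, 2.44, 0.9], [-0.1, 2.44, 0.9], [-0.1, 2.44, 0.9], [-0.11, 2.44, 0.9], [-0.11, 2.44, 0.9]]
[(0.78, [190.4, 183.2, 18.5, 26.5]), (0.21, [245.5, 161.3, 26.0, 22.3])]
```

View pics/s12.png

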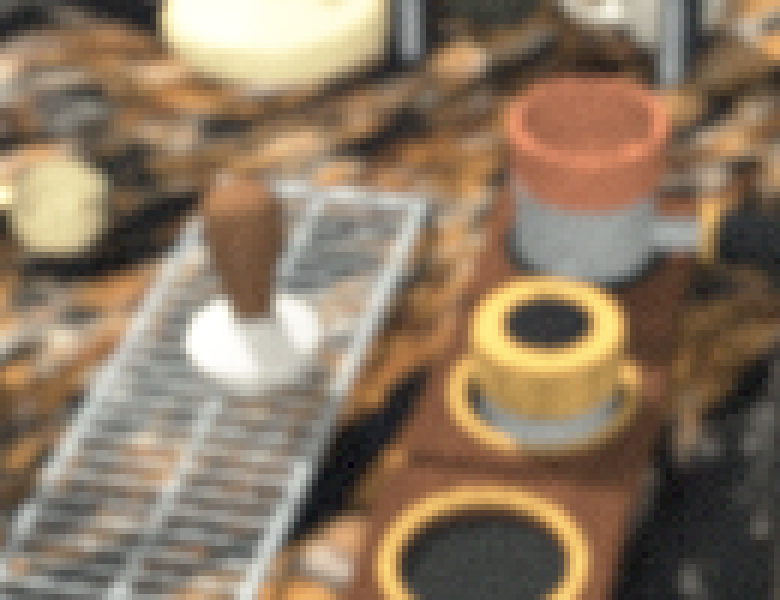

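Leveller stands in its well. The tamper is untouched, handle top at about (200,181) in the scene.

>>> drive_tool(hand=[8.5, 8.5, 8.5, 8.5, 8.5], offset=[[-0.1, 2.7, 0.9], [-0.1, 3.2, 0.9], [-0.1, 3.3, 0.9], [-0.1, 3.0, 0.9], [-0.1, 0, 0.5]], rot=[[0, 0, 0], [0, 0, 0], [0, 0, 0], [0, 0, 0], [0, 0, 0]])

```text
clock: 21.0
eef_pos: [493.8, 257.3, 116.5]
orientation: [0.0, 0.52, 0.854, 0.0]
force: [-0.2, -0.2, -1.2]
width: 85.3
grasp_force: 0.0
```

>>> drive_tool(hand=[8.5, 8.5, 8.5, 8.5, 8.5], offset=[[0, 0, 0], [0, 0, 0], [0, 0, 0], [0, 0, 0], [0, 0, 0]], rot=[[0, 0, 0], [0, 0, 0], [0, 0, 0], [0, 0, 0], [0, 0, 0]])

```text
clock: 21.42
eef_pos: [490.5, 255.7, 119.9]
orientation: [0.0, 0.52, 0.854, 0.0]
force: [-0.4, -0.2, 0.1]
width: 85.2
grasp_force: 0.0
```

Run:
```python
from h import *
plan((491.5,256,57),27.5,1)
```

```text
z tilt [ 1.e-04  1.e-04 -1.e+00]
at [490.5 255.7 119.9] yaw 27.33 rotz/row -0.17
[[-0.02, 0.1, 6.29]]
```

>>> drive_tool(hand=[8.5, 8.5, 8.5, 8.5, 8.5], offset=[[0, 0.1, 1.5], [0, 0, 2.0], [0, 0, 1.8], [0, 0, 1.0], [0, 0, 0]], rot=[[0, 0, 0], [0, 0, 0], [0, 0, 0], [0, 0, 0], [0, 0, 0]])

```text
clock: 21.83
eef_pos: [490.9, 255.8, 55.1]
orientation: [-0.001, 0.52, 0.854, -0.001]
force: [-0.8, -1.3, -0.2]
width: 85.2
grasp_force: 0.0
```

>>> drive_tool(hand=[2.0, 2.0, 2.0, 2.0, 2.0], offset=[[0, 0, 0], [0, 0, 0], [0, 0, 0], [0, 0, 0], [0, 0, 0]], rot=[[0, 0, 0], [0, 0, 0], [0, 0, 0], [0, 0, 0], [0, 0, 0]])

```text
clock: 22.25
eef_pos: [492.1, 256.4, 57.3]
orientation: [0.0, 0.52, 0.854, 0.001]
force: [-0.7, -0.7, 7.6]
width: 31.6
grasp_force: 38.8
```

>>> drive_tool(hand=[2.0, 2.0, 2.0, 2.0, 2.0], offset=[[0, 0, 0], [0, 0, 0], [0, 0, 0], [0, 0, 0], [0, 0, 0]], rot=[[0, 0, 0], [0, 0, 0], [0, 0, 0], [0, 0, 0], [0, 0, 0]])

```text
clock: 22.67
eef_pos: [492.1, 256.4, 57.3]
orientation: [0.0, 0.52, 0.854, 0.001]
force: [-1.2, -0.2, 8.5]
width: 32.0
grasp_force: 38.8
```

>>> drive_tool(hand=[2.0, 2.0, 2.0, 2.0, 2.0], offset=[[0, 0, 0], [0, 0, -0.5], [0, 0, -1.5], [0, 0, -1.5], [0, 0, -1]], rot=[[0, 0, 0], [0, 0, 0], [0, 0, 0], [0, 0, 0], [0, 0, 0]], force=60)

```text
clock: 23.08
eef_pos: [491.8, 256.3, 103.0]
orientation: [0.0, 0.52, 0.854, 0.0]
force: [0.0, 0.3, -1.7]
width: 30.9
grasp_force: 59.7
```

Run:
```python
from h import *
plan((337.3,293.2,100),27.5,7)
```

```text
z tilt [ 7.e-04  3.e-04 -1.e+00]
at [491.8 256.3 103. ] yaw 27.33 rotz/row -0.02
[[1.48, -1.72, 0.04], [1.48, -1.72, 0.04], [1.48, -1.72, 0.04], [1.48, -1.72, 0.04], [1.49, -1.72, 0.04], [1.49, -1.72, 0.04], [1.49, -1.72, 0.04]]
```

>>> drive_tool(hand=[2.0, 2.0, 2.0, 2.0, 2.0], offset=[[1.2, -1.4, 0], [1.5, -1.7, 0], [1.5, -1.7, 0], [1.5, -1.7, 0], [1.5, -1.7, 0]], rot=[[0, 0, 0], [0, 0, 0], [0, 0, 0], [0, 0, 0], [0, 0, 0]])

```text
clock: 23.5
eef_pos: [384.7, 282.6, 101.9]
orientation: [0.0, 0.52, 0.854, 0.0]
force: [0.5, 0.5, -2.0]
width: 31.3
grasp_force: 59.8
```

>>> drive_tool(hand=[2.0, 2.0, 2.0, 2.0, 2.0], offset=[[1.5, -1.7, 0], [1.1, -1.4, 0], [0.6, -0.7, 1], [0, 0, 1], [0, 0, 0.5]], rot=[[0, 0, 0], [0, 0, 0], [0, 0, 0], [0, 0, 0], [0, 0, 0]])

```text
clock: 23.92
eef_pos: [336.9, 293.7, 76.1]
orientation: [-0.0, 0.52, 0.854, -0.0]
force: [-0.4, -1.6, -2.1]
width: 31.2
grasp_force: 59.9
```

>>> drive_tool(hand=[2.0, 2.0, 2.0, 2.0, 2.0], offset=[[0, 0, 0], [0, 0, 0], [0, 0, 0], [0, 0, 0], [0, 0, 0]], rot=[[0, 0, 0], [0, 0, 0], [0, 0, 0], [0, 0, 0], [0, 0, 0]])

```text
clock: 24.33
eef_pos: [337.5, 293.5, 76.9]
orientation: [0.0, 0.52, 0.854, 0.0]
force: [0.4, -0.3, -3.3]
width: 31.4
grasp_force: 59.8
```

Run:
```python
from h import *
plan((337.3,293.2,56),27.5,1)
p=plant.capture("scene");a=p["image"][160:270,180:320]
cv2.imwrite("pics/s13.png",cv2.resize(a,None,fx=5,fy=5,interpolation=3))
```

```text
z tilt [ 4.e-04  3.e-04 -1.e+00]
at [337.5 293.5  76.9] yaw 27.31 rotz/row -0.19
[[-0.02, -0.04, 2.09]]
```

View pics/s13.png

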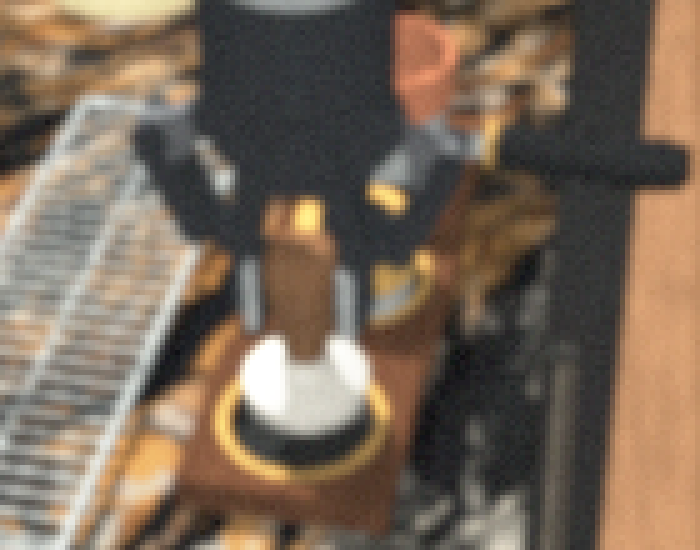

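Tamper is upright over the end well (columns 306 and 302 in the crop). Lower it.

>>> drive_tool(hand=[2.0, 2.0, 2.0, 2.0, 2.0], offset=[[0, 0.1, 0.6], [0, 0, 0.8], [0, 0, 0.4], [0, 0, 0.2], [0, 0, 0]], rot=[[0, 0, 0], [0, 0, 0], [0, 0, 0], [0, 0, 0], [0, 0, 0]])

```text
clock: 24.8
eef_pos: [338.0, 293.7, 55.9]
orientation: [-0.0, 0.52, 0.854, -0.001]
force: [0.8, 0.0, -2.5]
width: 31.5
grasp_force: 59.8
```

>>> drive_tool(hand=[2.0, 2.0, 2.0, 2.0, 2.0], offset=[[0, 0, 0.1], [0, 0, 0.1], [0, 0, 0], [0, 0, 0], [0, 0, 0]], rot=[[0, 0, 0], [0, 0, 0], [0, 0, 0], [0, 0, 0], [0, 0, 0]])

```text
clock: 25.22
eef_pos: [338.2, 294.0, 54.7]
orientation: [0.0, 0.52, 0.854, 0.0]
force: [-0.2, 0.4, -2.0]
width: 31.3
grasp_force: 59.8
```

>>> drive_tool(hand=[2.0, 2.0, 2.0, 2.0, 2.0], offset=[[0, 0, 0.1], [0, 0, 0.1], [0, 0, 0], [0, 0, 0], [0, 0, 0]], rot=[[0, 0, 0], [0, 0, 0], [0, 0, 0], [0, 0, 0], [0, 0, 0]])

```text
clock: 25.63
eef_pos: [338.4, 294.0, 53.3]
orientation: [0.0, 0.52, 0.854, 0.0]
force: [-1.8, -1.3, 22.5]
width: 31.8
grasp_force: 61.7
```

>>> drive_tool(hand=[2.0, 8.5, 8.5, 8.5, 8.5], offset=[[0, 0, -0.1], [0, 0, 0], [0, 0, 0], [0, 0, 0], [0, 0, 0]], rot=[[0, 0, 0], [0, 0, 0], [0, 0, 0], [0, 0, 0], [0, 0, 0]])

```text
clock: 26.05
eef_pos: [338.2, 293.9, 53.4]
orientation: [-0.0, 0.52, 0.854, -0.0]
force: [-0.9, -0.8, -0.1]
width: 78.0
grasp_force: 0.0
```

>>> drive_tool(hand=[8.5, 8.5, 8.5, 8.5, 8.5], offset=[[0, 0, 0], [0, 0, 0], [0, 0, -0.5], [0, 0, -2], [0, 0, -3]], rot=[[0, 0, 0], [0, 0, 0], [0, 0, 0], [0, 0, 0], [0, 0, 0]])

```text
clock: 26.47
eef_pos: [337.6, 293.3, 108.1]
orientation: [-0.0, 0.52, 0.854, -0.002]
force: [0.1, 0.3, -0.4]
width: 85.0
grasp_force: 0.0
```

>>> drive_tool(hand=[8.5, 8.5, 8.5, 8.5, 8.5], offset=[[0, 0, -4], [0, 0, -4], [0, 0, -2], [2, 0, 0], [3, 0, 0]], rot=[[0, 0, 0], [0, 0, 0], [0, 0, 0], [0, 0, 0], [0, 0, 0]])

```text
clock: 26.88
eef_pos: [316.3, 337.6, 210.4]
orientation: [0.001, 0.522, 0.853, 0.001]
force: [0.8, 1.0, -0.6]
width: 84.8
grasp_force: 0.0
```

>>> drive_tool(hand=[8.5, 8.5, 8.5, 8.5, 8.5], offset=[[4, 0, 0], [4, 0, 0], [4, 0, 0], [2, 0, 0], [0, 0, 0]], rot=[[0, 0, 0], [0, 0, 0], [0, 0, 0], [0, 0, 0], [0, 0, 0]])

```text
clock: 27.3
eef_pos: [247.7, 466.2, 208.4]
orientation: [-0.001, 0.518, 0.856, 0.0]
force: [-0.9, -0.4, 0.2]
width: 85.5
grasp_force: 0.0
```

Run:
```python
from h import *
np.set_printoptions(precision=1,suppress=True)
print(pose()[0]["eef_pos"])
X=dict(dosing_ring_grip=(426,117.5,70),leveller_grip=(380,204,39),tamper_grip=(338,293.5,48))
for n in("scene","top"):
    p=plant.capture(n)
    for k in X:
        print(n,k,"expected",proj(p,np.array(X[k])),[(round(d["confidence"],2),np.array(d["extent"]),np.argwhere(d["pixels"]).mean(0)[::-1]) for d in plant.masks_of(p,k)[:2]])
    print([(round(d["confidence"],2),np.array(d["extent"])) for d in plant.look_for(p,"espresso_cup1")])
```

```text
[247.7 466.2 208.4]
scene dosing_ring_grip expected [257.7 173.7] [(0.81, array([245.9, 162.1,  26. ,  23.9]), array([258.5, 172. ]))]
scene leveller_grip expected [250.8 207.3] [(0.59, array([195. , 276.7,  22.7,  27.3]), array([205.4, 289.8])), (0.59, array([229. , 298. ,  22.5,  28.2]), array([240.8, 310.6]))]
scene tamper_grip expected [240.1 232.2] [(0.92, array([229.3, 221.5,  19.8,  27.7]), array([239.9, 243.4]))]
[(0.78, array([232.2, 130.4,  17.3,  27.1]))]
top dosing_ring_grip expected [274.5 187.8] [(0.62, array([262.5, 178.2,  26.3,  24.3]), array([275.2, 188.1]))]
top leveller_grip expected [244.3 208.3] [(0.74, array([154. , 235.7,  18.2,  14.3]), array([165.1, 240.8])), (0.58, array([157.3, 261.7,  16.7,  17.3]), array([166.8, 271.1]))]
top tamper_grip expected [212.8 225. ] [(0.67, array([206. , 215.4,  16.4,  21. ]), array([214. , 226.9])), (0.6, array([263.9, 176.7,  23.3,  26.3]), array([274.9, 187.9]))]
[(0.85, array([299.3, 119.3,  33. ,  19.4])), (0.67, array([315.5, 142.2,  34.1,  22.5]))]
```

Run:
```python
from h import *
np.set_printoptions(precision=1,suppress=True)
for n in("scene","top"):
    p=plant.capture(n)
    print(n,"lev",[np.argwhere(d["pixels"]).mean(0)[::-1] for d in plant.masks_of(p,"leveller_grip")])
    ex=[proj(p,np.array((338,293.5,z))) for z in(8,30,55,89)];print("axis 8,30,55,89",ex)
    x,y=ex[2].astype(int); hsv=cv2.cvtColor(p["image"],cv2.COLOR_BGR2HSV)
    for r in range(y-16,y+26,2): print(r," ".join("%3d/%3d"%tuple(hsv[r,c,1:]) for c in range(x-12,x+13,3)))
```

```text
scene lev [array([206.1, 289.3]), array([240.7, 310.8]), array([250. , 210.6])]
axis 8,30,55,89 [array([240.5, 245.8]), array([240.3, 238.4]), array([240. , 229.8]), array([239.7, 217.5])]
213  26/ 49  22/ 57  28/ 55  39/ 59  25/ 51  32/ 79  26/ 99  23/ 76  35/ 58
215  15/ 52  76/ 81  13/ 60  30/ 60  29/ 62  16/ 64  19/ 67  13/ 61  29/ 61
217  61/ 59 131/130  62/ 91  27/ 56  32/ 55  28/ 64  26/ 59  18/ 57  21/ 60
219 125/ 86 126/144 117/163  30/ 67  31/ 58  26/ 59   9/ 55  25/ 61  21/ 62
221 132/133 129/142 125/170  76/101  21/ 61  34/ 60  23/ 55  11/113   8/126
223 138/146 127/141 121/143  25/114  10/105  18/ 58  30/ 59  39/144  42/168
225 140/124 131/121 116/125   7/139   8/166  24/ 65  23/ 56  98/115 110/137
227 135/125 130/120 121/118   4/129   9/175  18/ 69  26/ 59 112/ 91 118/ 95
229 132/145 136/150 120/119   4/126   9/172  23/ 66  21/ 49 109/ 98 130/108
231 132/145 131/163 128/146   6/126   4/173  34/ 68  23/ 56 123/137 138/153
233 140/162 137/235 132/226  15/121   1/176  14/ 72  23/ 68 141/226 139/178
235 138/237 127/232  25/241  15/134   7/178  17/ 74  20/112  94/234 136/245
[... 1765 characters left out ...]
   0/255  87/135
232 134/152 133/255  17/197  11/246  20/218  21/221   3/255   0/255 133/243
234 127/150 119/255 101/ 68  24/204  22/219  18/223   0/255  23/ 99 123/255
236 103/121 137/158 122/255  18/ 43  21/173  22/195  19/ 93 119/255 137/171
238  68/ 30 134/156 141/234 135/191 136/126 135/128 115/255 140/207 132/151
240  74/ 89 119/161 128/ 98 131/105 135/153 134/146 137/160 133/146 116/ 88
242 104/142  98/148 126/ 97 122/ 92 123/ 89 123/ 89 135/149  99/ 93  21/ 24
244  56/204  34/119 127/ 90 125/ 92 125/ 92 135/125  59/100  11/ 45  24/ 32
246  39/178  26/ 97  75/102 126/ 93 129/ 93  36/ 56  22/ 94  16/ 32   7/ 37
248  29/161  31/116  23/ 90 130/ 90  31/ 83  23/ 66  15/ 50  18/ 42  23/ 33
```

Tamper handle top is at (211.5,223.5) in the top view against an expected (211.2,223.1), so it stands upright and central. The ring and leveller also match their expected pixels. Handing in.

```bash
python3 -c "
from plant import *
print(sign_off())"
```

```text
the job is handed in; nothing more can be done
None
```

I handed the job in at about 27 s: camera checks matched with basket and ring seated in the portafilter, the leveller in the middle well and the tamper in the end well; both cups were left alone, and the sign-off gave no verdict.

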